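# Put the reference masses back in their own seats

### The job

The four steel masses of the deadweight pressure tester were put back in each other's seats. Move them so that each one sits down in the seat turned for it (smallest mass in the smallest seat, and so on by size), resting flat on the seat's floor. The felt-topped block is the free spot for parking one on the way and is empty again at the end; never stand a mass on the tray or the bench, never tip one over, and leave the dial gauge alone.

Things in the scene. Friction and masses are not known exactly. Their poses are not given: they have to be found in the camera images.
- mass_a: smallest loose steel mass, about 0.11 kg: an upright disc 28 mm across and 18 mm high, on it a neck and then a round knob 16 mm across, from 28 to 44 mm above the underside, by which it is lifted from above (fingertips just above the disc). All four are alike but for size. Origin at the centre of the underside, z up.
- mass_b: second smallest steel mass, about 0.23 kg: disc 40 mm across, 20 mm high; knob 18 mm across, from 30 to 46 mm above the underside. Origin at the centre of the underside, z up.
- mass_c: second largest steel mass, about 0.48 kg: disc 56 mm across, 22 mm high; knob 22 mm across, from 32 to 48 mm above the underside. Origin at the centre of the underside, z up.
- mass_d: largest steel mass, about 0.76 kg: disc 68 mm across, 24 mm high; knob 24 mm across, from 34 to 50 mm above the underside. Origin at the centre of the underside, z up.
- seat_a: smallest seat, for the smallest mass: fixed wooden square block 60 mm wide, 22 mm high, with a round recess 38 mm across and 7 mm deep in the middle of its top. Origin at the centre of its underside (4 mm above the bench), z up; recess floor 15 mm and rim 22 mm above the origin. Six blocks stand in a shallow dark steel tray in any order, in two rows of three, centres 100 mm apart.
- seat_b: second smallest seat, for the second smallest mass: wooden block 72 mm wide, recess 50 mm across; otherwise as seat_a. At the start the two large masses stand proud on the rims of the two small seats (either way round), hiding the recess but not the block's corners.
- seat_c: second largest seat, for the second largest mass: wooden block 84 mm wide, recess 66 mm across; otherwise as seat_a. At the start the two small masses stand in the recesses of the two large seats (either way round).
- seat_d: largest seat, for the largest mass: wooden block 96 mm wide, recess 78 mm across; otherwise as seat_a. (The sixth block in the tray bears two pipe fittings, up to 56 mm above its underside, and takes no part.)
- pad: parking place: wooden block 90 mm wide with a flat grey felt top 82 mm wide (no recess), 22 mm above the origin, which is the centre of its underside; firm, fixed, free at the start.
- dial_gauge: loose round dial gauge 67 mm across and 34 mm high, lying on its back on the bench beside the tray; to be left alone. Origin at the centre of its underside.
Not all that is in view belongs to the job. Leave any blue look-alike of the mass_c alone.

How it is judged:
By the outcome, as a careful person would: the job done as asked, in the order asked, and still so for the second after the job is handed in, with the robot touching nothing.
It also fails if it takes over 106 s, if anything falls off the work surface, if the arm or the gripper's body presses on something with over 40 N, if the wrist force passes 120 N, or if a joint passes its speed limit or range.

### The arm

A 6-joint arm with a two-finger parallel gripper is mounted at the origin on a cart in front of the work surface, level with it; the furniture and walls round the work are solid. World frame = base frame: x ahead of the robot, y to its left, z up, the work surface at z = 0. Lengths are in m, angles in rad, forces in N, time in s.
With the tool pointing down it reaches from about 0.25 to 0.725 m from the base axis. Payload 4 kg.
Tool frame: the origin (TCP) lies midway between the tips of the shut fingers; the grasp point (between the pads) lies 19 mm behind it; z points along the fingers, y is the line along which they close (so a half turn about z gives the same grasp; the last joint's range is limited). The gripper opens to 85 mm and grips with 20 to 120 N. Pads are 22 mm wide; open, the fingers measure 114 mm over their backs; the gripper's body (76 mm by 85 mm) begins 54 mm behind the grasp point. The pads swing forward as they close: fully open they stand 13 mm farther back than shut.
Start: joints at [1.133, 0.241, 0.005, 1.335, 0, 1.571], TCP at [0.212, 0.453, 0.231] pointing down, gripper open.
Joint ranges: [-2.72, 2.72], [-1.05, 1.87], [-1.09, 1.28], [-1.99, 2.15], [-1.42, 1.44], [-3.14, 3.14]. Speed limits (rad/s): [2.79, 2.79, 3.14, 3.14, 3.14, 3.14].

### API

Orientations are given as a unit quaternion [x, y, z, w].
In Python, from workcell import get_obs, camera, job_done, silhouettes gives the robot as it stands. The module is installed in compiled form; this text tells all that it offers.
- The arm moves only by the tool drive_tool, never from a script. Its argument "increments" is a list of rows, each a list of 3 entries, a list of its own where there are three numbers: the shift along the world's x, y, z in mm, then the turn, a rotation vector about the world's x, y, z in degrees, then the opening, from 0 (shut) to 1 (fully open). A call has 1 to 8 rows; each row shifts and turns the commanded pose from where the row before left it; what a row does not reach is not made up. A row lasts 1/12 s, in which the tool goes at most 41.7 mm and 7.16 degrees, less where a joint would pass 70% of its speed; a pose out of reach is approached as far as the arm can. A call is refused whole if a number of a shift passes 41.7 or a number of a turn 7.16, either way. A call with a gripper value outside its range is refused whole. The fingers move at their own pace and stop on an object; the grip force is fixed at half the most. Time passes only in rows, so rows that do not move let the fingers close. It gives the time, the measured TCP pose, the force, the opening and the grip force at its end, in the units of the state.
- get_obs(): the state, without advancing time (a new reading comes with each control period).
- camera(name): name is "side" or "top"; returns a dict with "image" (400x640x3 uint8, red, green, blue), "K" (3x3 intrinsics, pixels), "view" (4x4, takes a point from world to camera coordinates). Camera axes: x right, y down, z forward; pixel columns grow to the right and rows downward; lengths in m; the calibration is good to about 2 mm. A picture is of the moment at which its call begins. There is no depth.
- job_done(): hands the job in; it is judged then, once.
Trained networks look in a picture, given as the dict that the camera call returned (one of the last four; its "shot" number tells which), for a name from the list of things; names that differ only in an ending like _2 or _b are one class to them, and where a whole thing is asked for, a point or a joint stands for the part that bears it (a point fixed in the world has none). Each returns a list of dicts, best first, with "conf" (0 to 1); they miss things now and then, are a little off and sometimes report something else, mostly with a low value. They report only what shows in the picture. A call takes as long as a camera call. They do not tell look-alikes from the thing itself.
- silhouettes(query, picture): "region" (400x640 bool, what is visible of it) and "bbox" ([left, top, right, bottom] in pixels, round what is visible of it).
The state is a dict: "clock": time; "joint_pos": joint angles; "joint_vel": joint speeds; "tau": joint torques, N m; "eef_pos": TCP position; "tool_rot": TCP orientation; "ft_force": force on the tool from outside, world axes, zero at the start; "ft_torque": the same for the moment, N m; "grip_width": finger opening in m; "grasp_force": force on a finger pad.
Only numpy, scipy, OpenCV 4.12 (cv2) and the standard library are available. Lean on these libraries where they do the work, as an engineer would, in place of code of your own. Each camera call takes 0.05 s, during which the arm holds its last target. There are 200 camera calls.

## Working session

There is one attempt and no reset: what is moved stays moved. The work goes in short steps, Python scripts to look and compute and a tool call to move; the robot and the scene stay as the last step left them, time stands still between calls to the robot, and variables do not carry over. Pictures are saved under pics/ and viewed, at most 14 in all, crops included, and the job is handed in when it is done.

Besides the shell and the picture viewer there is one more tool, called after "Request:" in YAML: its name, and indented under it one key for each argument. drive_tool: Moves the arm, as the interface text tells. Its arguments: {"type":"object","properties":{"increments":{"type":"array"}},"required":["increments"]}

```bash
mkdir -p pics; python3 - <<'E'
from workcell import *
import cv2,numpy as np
for n in("side","top"):
    c=camera(n);cv2.imwrite(f"pics/{n}0.png",c["image"][:,:,::-1])
    print(n,c["K"].round(1).tolist(),c["view"].round(4).tolist())
    for q in("mass_a","mass_c","seat_a","pad","dial_gauge"):
        print(q,[(d["bbox"],round(d["conf"],2)) for d in silhouettes(q,c)])
o=get_obs();print(o)
E
```

```text
side [[452.6, 0.0, 310.1], [0.0, 452.6, 197.2], [0.0, 0.0, 1.0]] [[-0.9928, -0.12, -0.0054, 0.5547], [-0.0506, 0.4587, -0.8872, -0.0229], [0.1089, -0.8805, -0.4614, 1.0158], [0.0, 0.0, 0.0, 1.0]]
mass_a [([347.9, 221.8, 380.3, 255.1], 0.92), ([310.2, 168.2, 332.7, 196.5], 0.76), ([355.3, 167.2, 389.4, 198.9], 0.71), ([331.8, 156.1, 356.7, 179.9], 0.71), ([308.3, 194.7, 322.4, 220.2], 0.59)]
mass_c [([347.9, 221.8, 380.3, 255.1], 0.92), ([310.2, 168.2, 332.7, 196.5], 0.76), ([355.3, 167.2, 389.4, 198.9], 0.71), ([331.8, 156.1, 356.7, 179.9], 0.71), ([308.3, 194.7, 322.4, 220.2], 0.59)]
seat_a [([290.3, 202.4, 340.0, 233.4], 0.97), ([294.9, 179.8, 345.2, 211.9], 0.79), ([349.4, 191.6, 385.9, 209.2], 0.74), ([345.5, 246.9, 381.5, 270.2], 0.69)]
pad [([275.7, 227.4, 335.3, 262.0], 0.58)]
dial_gauge [([270.1, 153.3, 306.3, 176.3], 0.67)]
top [[508.9, 0.0, 321.2], [0.0, 508.9, 199.5], [0.0, 0.0, 1.0]] [[0.0168, -0.9999, 0.0028, 0.1917], [-0.9926, -0.017, -0.1201, 0.5342], [0.1202, -0.0007, -0.9928, 1.0385], [0.0, 0.0, 0.0, 1.0]]
mass_a [([351.9, 194.8, 372.2, 215.0], 0.76), ([340.7, 233.6,
[... 584 characters left out ...]
]
{'clock': 0.6, 'joint_pos': array([ 1.13299506e+00,  2.40597119e-01,  5.01370446e-03,  1.33522426e+00,
       -3.09841894e-05,  1.57080766e+00]), 'joint_vel': array([-0.00017829,  0.00027886,  0.00024326, -0.0013572 , -0.00011964,
        0.00042084]), 'tau': array([-1.43888934e-03, -3.71974432e+01,  2.52571535e+01,  1.37636165e-03,
       -1.00456366e-04,  7.38305800e-06]), 'eef_pos': array([0.21198154, 0.45283572, 0.23131315]), 'tool_rot': array([ 2.17162158e-01,  9.76135542e-01, -8.90362002e-06,  1.38901096e-05]), 'ft_force': array([ 1.24441868, -0.16581084,  0.04114734]), 'ft_torque': array([-0.01695138,  0.0322335 , -0.0110578 ]), 'grasp_force': 0.0, 'grip_width': 0.08538871787255468}
```

```bash
python3 - <<'E'
import cv2
a=cv2.imread("pics/top0.png")[130:290,220:460];cv2.imwrite("pics/topc.png",cv2.resize(a,(800,533),interpolation=cv2.INTER_CUBIC))
a=cv2.imread("pics/side0.png")[140:290,250:450];cv2.imwrite("pics/sidec.png",cv2.resize(a,(800,600),interpolation=cv2.INTER_CUBIC))
E
```

```text
(no output)
```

View pics/topc.png

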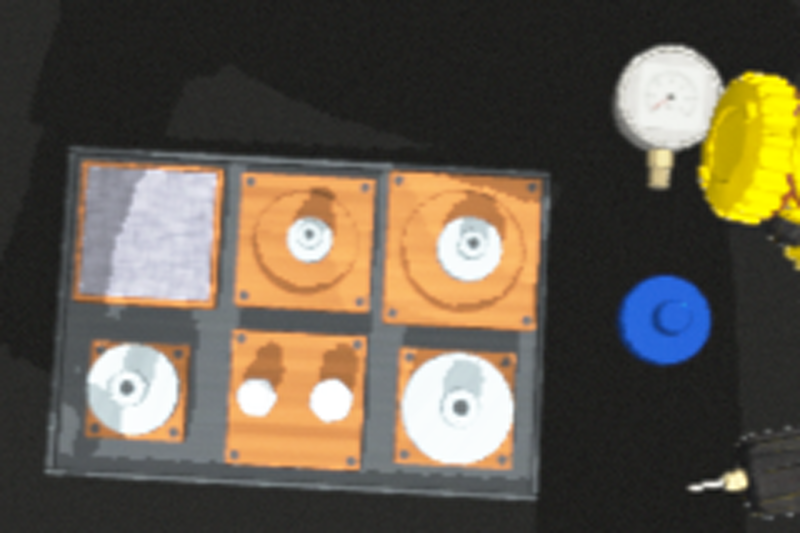

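View pics/sidec.png

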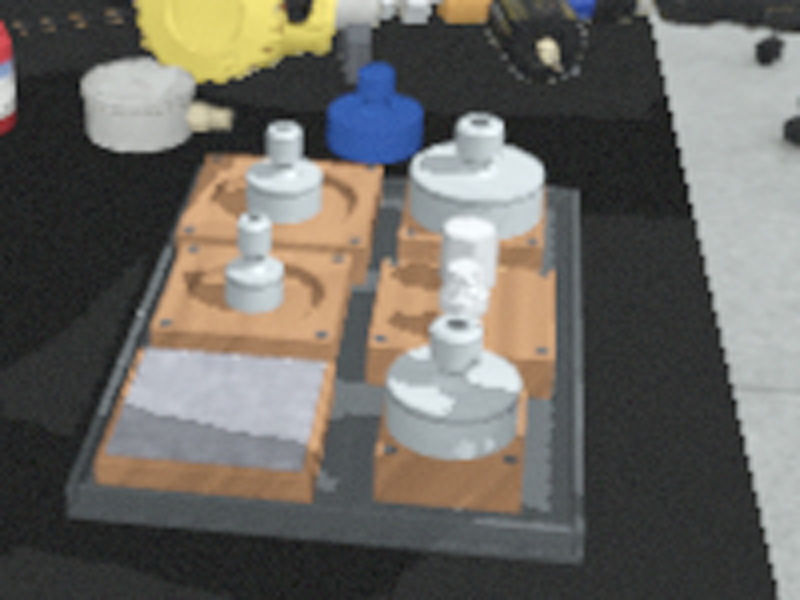

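View pics/top0.png

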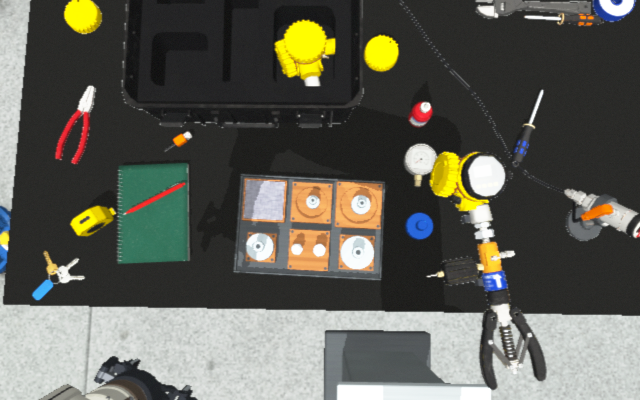

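The top view shows:
- **Back row, left to right:** pad (264,200), seat_c holding mass_a (312,202), seat_d holding mass_b (361,204).
- **Front row, left to right:** seat_a under mass_c (258,247), fittings block (309,249), seat_b under mass_d (358,252).
- **Leave alone:** the blue look-alike (419,226) and the gauge (420,160).

Next I measure the positions.

```bash
cat > h.py <<'E'
import numpy as np,cv2
def plane(c,uv,z):
    R,t=c["view"][:3,:3],c["view"][:3,3]
    d=R.T@np.linalg.inv(c["K"])@np.array([*uv,1]);C=-R.T@t
    return (C+d*(z-C[2])/d[2])
def tri(c1,p1,c2,p2):
    P=[c["K"]@c["view"][:3] for c in(c1,c2)]
    X=cv2.triangulatePoints(P[0],P[1],np.float64(p1).reshape(2,1),np.float64(p2).reshape(2,1))[:,0];return X[:3]/X[3]
def proj(c,X):
    p=c["K"]@(c["view"][:3]@np.append(X,1));return p[:2]/p[2]
E
python3 - <<'E'
from workcell import *
from h import *
T=camera("top");S=camera("side")
# block top faces in the top view: orange, or grey felt
h=cv2.cvtColor(T["image"],cv2.COLOR_RGB2HSV);m=cv2.inRange(h,(5,80,60),(20,255,255));m[:170]=0;m[280:]=0;m[:,:235]=0;m[:,390:]=0
n,l,st,ce=cv2.connectedComponentsWithStats(m)
for i in range(1,n):
    if st[i,4]<100: continue
    p=np.argwhere(l==i)[:,::-1].astype(np.float32)
    w=np.array([plane(T,q,.026)[:2]*1000 for q in p],np.float32)
    r=cv2.minAreaRect(w);print("block",st[i].tolist(),np.round(r[0],1),np.round(r[1],1),round(r[2],1))
def mids(c):
    out=[]
    for d in silhouettes("mass_a",c):
        ys,xs=np.nonzero(d["region"]);top=ys.min()
        out.append((d["bbox"],cv2.minEnclosingCircle(np.float32(np.c_[xs,ys])),d["conf"]))
    return out
for c in(T,S):
    for o in mids(c):print([round(v,1) for v in o[0]],np.round(o[1][0],1),round(o[1][1],1),round(o[2],2))
# knob top pixels in crops -> triangulate (top crop scale 3.333 @220,130; side crop 4 @250,140)
K={'a':((309,234),(255,219)),'b':((473,243),(285,128)),'c':((127,387),(457,324)),'d':((460,407),(480,119))}
for k,(p,q) in K.items():
    X=tri(T,[p[0]/3.3333+219.65,p[1]/3.3333+129.65],S,[q[0]/4+249.6,q[1]/4+139.6])
    print(k,(X*1000).round(1))
for k,p in {"seatc corners":[(238,174),(377,178),(374,311),(234,306)],"pad":[(79,161),(223,168),(216,307),(72,299)],"sd":[(388,171),(544,178),(536,329),(383,322)],"sa":[(90,340),(191,344),(185,441),(86,436)],"sb":[(400,347),(517,351),(514,468),(396,462)]}.items():
    print(k,np.mean([plane(T,[a/3.3333+219.65,b/3.3333+129.65],.026)*1000 for a,b in p],0).round(1))
for k,(p,q) in {"rim seatb corner NW? lower":((396,462),(0,0))}.items():pass
# heights of block tops from near corners in both views: seat_a (side bottom-left/right top edge), pad
for k,p,q in [("pad near-left",(79,161),(96,459)),("pad nearfar",(72,299),(317,468)),("seatd NE",(544,178),(208,156)),("seatd SE",(536,329),(383,165))]:
    print(k,(tri(T,[p[0]/3.3333+219.65,p[1]/3.3333+129.65],S,[q[0]/4+249.6,q[1]/4+139.6])*1000).round(1))
E
```

```text
block [242, 178, 46, 45, 372] [528.7 321.2] [92.1 92.3] 87.8
block [335, 181, 48, 49, 1832] [521.9 121.9] [98.5 99.3] 88.0
block [290, 182, 43, 42, 1491] [525.4 222. ] [85.9 87. ] 87.9
block [287, 229, 43, 42, 1406] [425.9 225.9] [85.3 85.2] 88.0
block [245, 233, 32, 30, 208] [429.7 325.1] [62.9 61. ] 87.8
block [338, 234, 18, 36, 181] [423.1 147. ] [33.1 72.9] 87.1
[340.0, 236.6, 375.5, 270.7] [357.1 252.3] 17.1 0.96
[404.3, 216.3, 433.3, 239.2] [419.2 225.5] 13.5 0.89
[351.6, 198.1, 370.6, 214.7] [360.7 204.8] 9.0 0.73
[245.3, 232.0, 270.8, 260.0] [260.2 246.6] 14.0 0.61
[353.8, 168.8, 388.6, 200.2] [369.4 186.2] 17.4 0.98
[349.4, 221.3, 378.9, 257.9] [363.5 237.4] 18.6 0.9
[330.6, 157.2, 355.6, 178.7] [343.2 169.4] 12.7 0.84
[309.1, 192.3, 320.5, 220.6] [313.5 206. ] 12.1 0.81
[308.9, 168.5, 331.6, 195.8] [322.5 183.4] 12.9 0.52
a [525.9 218.9  63.3]
b [521.7 118.6  65.5]
c [430.4 325.9  74.9]
d [421.9 126.7  78.9]
seatc corners [525.4 221.5  26. ]
pad [529.1 322.   26. ]
sd [522.2 121.9  26. ]
sa [430.  324.9  26. ]
sb [423.  124.8  26. ]
pad near-left [574.8 367.1  25.3]
pad nearfar [485.1 367.9  28.6]
seatd NE [569.1  70.3  24.5]
seatd SE [472.3  75.3  26.4]
```

Request:
drive_tool:
  increments:
    - [[26,-19,-5],[0,0,0],0.45]
    - [[26,-20,-5],[0,0,0],0.45]
    - [[26,-19,-5],[0,0,0],0.45]
    - [[26,-20,-5],[0,0,0],0.45]
    - [[26,-19,-5],[0,0,0],0.45]
    - [[26,-20,-5],[0,0,0],0.45]
    - [[26,-19,-5],[0,0,0],0.45]
    - [[26,-20,-5],[0,0,0],0.45]

```text
clock: 1.47
eef_pos: [0.4211, 0.2958, 0.1912]
tool_rot: [0.217, 0.976, 0.0, 0.0]
ft_force: [0.4, 0.6, 0.5]
grip_width: 0.0387
grasp_force: 0.0
```

Request:
drive_tool:
  increments:
    - [[26,-19,-10],[0,0,0],0.45]
    - [[26,-20,-10],[0,0,0],0.45]
    - [[26,-19,-10],[0,0,0],0.45]
    - [[28,-20,-10],[0,0,0],0.45]
    - [[0,0,-10],[0,0,0],0.45]
    - [[0,0,-5],[0,0,0],0.45]
    - [[0,0,0],[0,0,0],0.45]
    - [[0,0,0],[0,0,0],0.45]

```text
clock: 2.13
eef_pos: [0.5249, 0.2193, 0.1361]
tool_rot: [0.217, 0.976, -0.0, -0.001]
ft_force: [-0.1, 0.1, 0.8]
grip_width: 0.0383
grasp_force: 0.0
```

Request:
drive_tool:
  increments:
    - [[1,0,-25],[0,0,0],0.45]
    - [[0,0,-25],[0,0,0],0.45]
    - [[0,0,-20],[0,0,0],0.45]
    - [[0,0,-12],[0,0,0],0.45]
    - [[0,0,-8],[0,0,0],0.45]
    - [[0,0,-4],[0,0,0],0.45]
    - [[0,0,-3],[0,0,0],0.45]
    - [[0,0,0],[0,0,0],0.45]

```text
clock: 2.8
eef_pos: [0.5271, 0.2194, 0.0398]
tool_rot: [0.217, 0.976, 0.0, 0.0]
ft_force: [-0.6, 0.3, 0.3]
grip_width: 0.0383
grasp_force: 0.0
```

```bash
python3 - <<'E'
from workcell import *
import cv2
print(get_obs()["eef_pos"],get_obs()["ft_force"])
a=camera("side")["image"][120:270,240:440,::-1];cv2.imwrite("pics/s1.png",cv2.resize(a,(800,600),interpolation=cv2.INTER_CUBIC))
E
```

```text
[0.52709839 0.21944744 0.03982417] [-0.63841264  0.33327527  0.30573496]
```

View pics/s1.png

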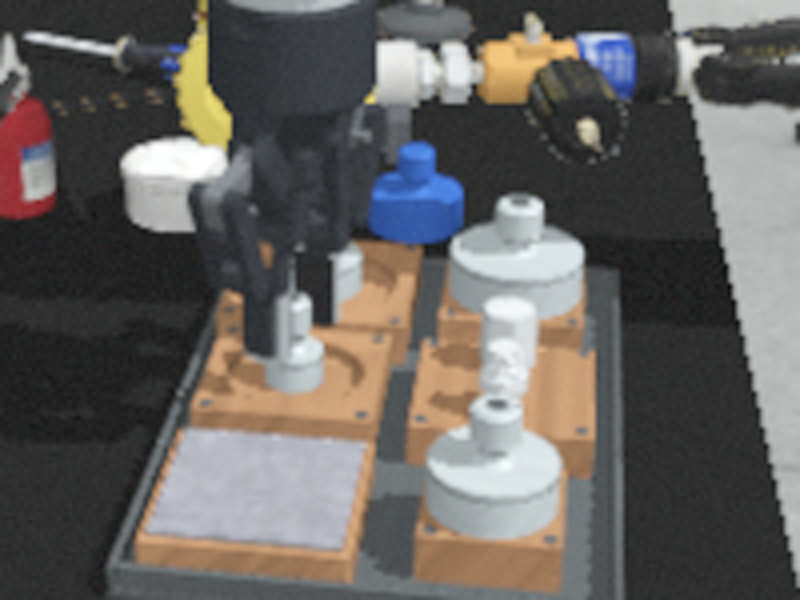

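The knob of mass_a, at crop (295,315), stands between the two fingers at (265,310) and (320,285). I'll close and lift.

Request:
drive_tool:
  increments:
    - [[0,0,0],[0,0,0],0]
    - [[0,0,0],[0,0,0],0]
    - [[0,0,0],[0,0,0],0]
    - [[0,0,0],[0,0,0],0]
    - [[0,0,0],[0,0,0],0]
    - [[0,0,10],[0,0,0],0]
    - [[0,0,15],[0,0,0],0]
    - [[0,0,10],[0,0,0],0]

```text
clock: 3.52
eef_pos: [0.5268, 0.2188, 0.0752]
tool_rot: [0.217, 0.976, -0.0, -0.0]
ft_force: [-0.0, -0.0, -0.4]
grip_width: 0.0134
grasp_force: 58.7
```

```bash
python3 - <<'E'
from workcell import *
import cv2
a=camera("side")["image"][140:260,260:420,::-1];cv2.imwrite("pics/s2.png",cv2.resize(a,(800,600),interpolation=cv2.INTER_CUBIC))
E
```

```text
(no output)
```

View pics/s2.png

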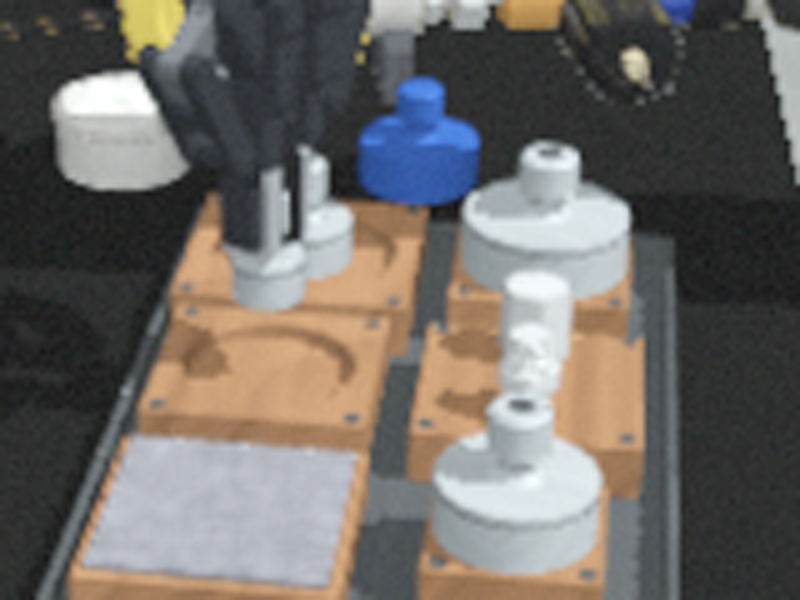

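Mass_a is lifted and upright at crop (268,270), and seat_c is empty. Now to the pad.

Request:
drive_tool:
  increments:
    - [[1,20,5],[0,0,0],0]
    - [[1,28,0],[0,0,0],0]
    - [[0,28,0],[0,0,0],0]
    - [[0,20,0],[0,0,0],0]
    - [[0,7,-5],[0,0,0],0]
    - [[0,0,-10],[0,0,0],0]
    - [[0,0,-8],[0,0,0],0]
    - [[0,0,-5],[0,0,0],0]

```text
clock: 4.23
eef_pos: [0.5276, 0.3198, 0.0489]
tool_rot: [0.218, 0.976, -0.002, -0.001]
ft_force: [0.1, 0.0, -0.9]
grip_width: 0.0137
grasp_force: 58.8
```

Request:
drive_tool:
  increments:
    - [[0,0,-3],[0,0,0],0]
    - [[0,0,-1],[0,0,0],0]
    - [[0,0,0],[0,0,0],0]

```text
clock: 4.48
eef_pos: [0.5285, 0.3199, 0.0474]
tool_rot: [0.218, 0.976, -0.001, -0.001]
ft_force: [-1.0, -1.2, 1.3]
grip_width: 0.0139
grasp_force: 59.0
```

Request:
drive_tool:
  increments:
    - [[0,0,0],[0,0,0],0.2]
    - [[0,0,0],[0,0,0],0.45]
    - [[0,0,0],[0,0,0],0.45]
    - [[0,0,0],[0,0,0],0.45]
    - [[0,0,15],[0,0,0],0.45]
    - [[0,0,30],[0,0,0],0.45]
    - [[-13,0,35],[0,0,0],0.45]
    - [[-28,2,15],[0,0,0],0.45]

```text
clock: 5.15
eef_pos: [0.4921, 0.3249, 0.1465]
tool_rot: [0.219, 0.976, 0.003, 0.003]
ft_force: [1.8, 1.0, 0.6]
grip_width: 0.0382
grasp_force: 0.0
```

Request:
drive_tool:
  increments:
    - [[-28,2,0],[0,0,0],0.45]
    - [[-23,2,0],[0,0,0],0.45]
    - [[-6,0,0],[0,0,0],0.45]
    - [[0,0,0],[0,0,0],0.45]

```text
clock: 5.48
eef_pos: [0.4296, 0.328, 0.1427]
tool_rot: [0.216, 0.976, -0.0, 0.0]
ft_force: [0.6, -1.0, -0.7]
grip_width: 0.0384
grasp_force: 0.0
```

```bash
python3 - <<'E'
from workcell import *
import cv2
print(get_obs()["eef_pos"],get_obs()["ft_force"])
a=camera("side")["image"][140:270,260:420,::-1];cv2.imwrite("pics/s3.png",cv2.resize(a,(738,600),interpolation=cv2.INTER_CUBIC))
E
```

```text
[0.42962095 0.32798025 0.14267253] [ 0.5773105  -0.95088095 -0.66075237]
```

View pics/s3.png

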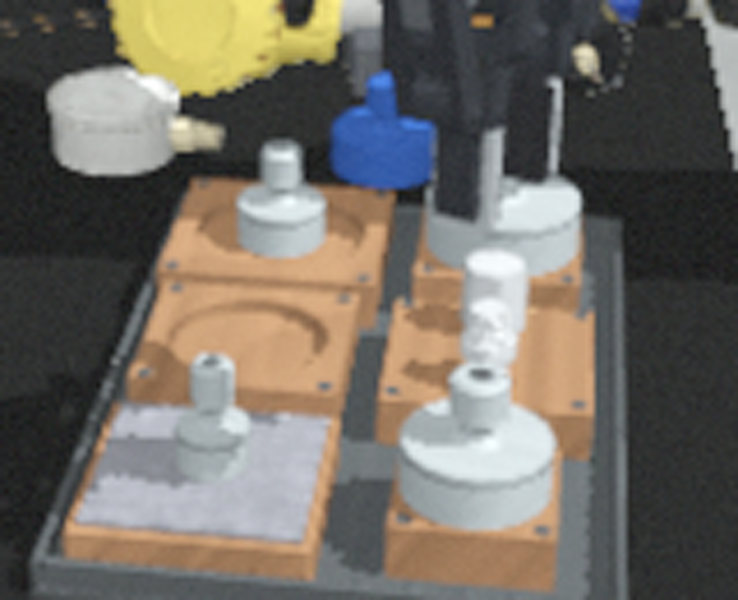

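Mass_a stands upright on the pad at crop (212,430). Mass_c next.

Request:
drive_tool:
  increments:
    - [[1,-2,-25],[0,0,0],0.5]
    - [[0,0,-25],[0,0,0],0.5]
    - [[0,0,-18],[0,0,0],0.5]
    - [[0,0,-12],[0,0,0],0.5]
    - [[0,0,-6],[0,0,0],0.5]
    - [[0,0,-4],[0,0,0],0.5]
    - [[0,0,-2],[0,0,0],0.5]
    - [[0,0,0],[0,0,0],0.5]

```text
clock: 6.2
eef_pos: [0.4327, 0.326, 0.0504]
tool_rot: [0.217, 0.976, 0.0, 0.0]
ft_force: [-0.5, -0.2, -1.0]
grip_width: 0.0429
grasp_force: 0.0
```

Request:
drive_tool:
  increments:
    - [[0,0,0],[0,0,0],0]
    - [[0,0,0],[0,0,0],0]
    - [[0,0,0],[0,0,0],0]
    - [[0,0,0],[0,0,0],0]
    - [[0,0,0],[0,0,0],0]
    - [[0,0,8],[0,0,0],0]
    - [[0,0,12],[0,0,0],0]
    - [[0,0,10],[0,0,0],0]

```text
clock: 6.87
eef_pos: [0.4311, 0.3256, 0.08]
tool_rot: [0.217, 0.976, -0.001, -0.001]
ft_force: [0.5, 0.5, -5.8]
grip_width: 0.0192
grasp_force: 59.2
```

Request:
drive_tool:
  increments:
    - [[0,0,20],[0,0,0],0]
    - [[8,-9,20],[0,0,0],0]
    - [[20,-22,5],[0,0,0],0]
    - [[24,-27,0],[0,0,0],0]
    - [[22,-24,0],[0,0,0],0]
    - [[15,-16,0],[0,0,0],0]
    - [[6,-6,-10],[0,0,0],0]
    - [[0,0,-15],[0,0,0],0]

```text
clock: 7.53
eef_pos: [0.5299, 0.2207, 0.1013]
tool_rot: [0.219, 0.976, 0.001, 0.002]
ft_force: [0.1, 1.6, -5.9]
grip_width: 0.0194
grasp_force: 59.2
```

Request:
drive_tool:
  increments:
    - [[0,0,-20],[0,0,0],0]
    - [[0,0,-10],[0,0,0],0]
    - [[0,0,-8],[0,0,0],0]
    - [[0,0,0],[0,0,0],0]
    - [[0,0,0],[0,0,0],0]

```text
clock: 7.95
eef_pos: [0.5265, 0.2222, 0.062]
tool_rot: [0.217, 0.976, -0.0, -0.0]
ft_force: [-0.1, 0.5, -4.8]
grip_width: 0.0199
grasp_force: 59.3
```

```bash
python3 - <<'E'
from workcell import *
import cv2
a=camera("side")["image"][160:270,270:400,::-1];cv2.imwrite("pics/s4.png",cv2.resize(a,(709,600),interpolation=cv2.INTER_CUBIC))
E
```

```text
(no output)
```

View pics/s4.png

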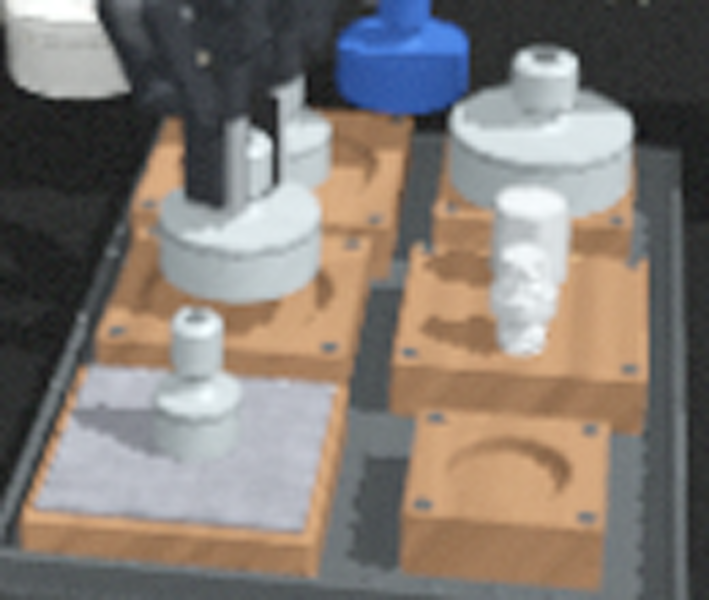

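Mass_c hangs level above seat_c, with its disc spanning crop 160–322. Mass_a is on the pad and seat_a is empty. I'll check the centring by projection.

```bash
python3 - <<'E'
from workcell import *
from h import *
c=camera("side")
t=np.linspace(0,6.283,60)
for z in(.0376,.0596):
    P=np.array([proj(c,[.5265+.028*np.cos(a),.2222+.028*np.sin(a),z]) for a in t]);print(P.min(0).round(1),P.max(0).round(1))
print("observed l,r,bottom",160/5.454+269.6,322/5.454+269.6,300/5.454+159.6)
E
```

```text
[298.  200.3] [327.5 214.5]
[297.8 190.2] [327.6 204. ]
observed l,r,bottom 298.93626696002934 328.63923725705905 214.605500550055
```

Request:
drive_tool:
  increments:
    - [[0,0,-8],[0,0,0],0]
    - [[0,0,-6],[0,0,0],0]
    - [[0,0,-3],[0,0,0],0]
    - [[0,0,-2],[0,0,0],0]
    - [[0,0,0],[0,0,0],0]
    - [[0,0,0],[0,0,0],0]

```text
clock: 8.55
eef_pos: [0.5265, 0.2218, 0.0444]
tool_rot: [0.217, 0.976, 0.0, -0.0]
ft_force: [-4.5, -1.4, 5.7]
grip_width: 0.0191
grasp_force: 60.3
```

Request:
drive_tool:
  increments:
    - [[0,0,1],[0,0,0],0.1]
    - [[0,0,0],[0,0,0],0.4]
    - [[0,0,0],[0,0,0],0.45]
    - [[0,0,0],[0,0,0],0.45]
    - [[0,0,15],[0,0,0],0.45]
    - [[0,0,25],[0,0,0],0.45]
    - [[0,10,30],[0,0,0],0.45]
    - [[1,25,0],[0,0,0],0.45]

```text
clock: 9.22
eef_pos: [0.5319, 0.2564, 0.1207]
tool_rot: [0.219, 0.976, 0.003, 0.004]
ft_force: [1.6, 0.7, 1.0]
grip_width: 0.0384
grasp_force: 0.0
```

Request:
drive_tool:
  increments:
    - [[1,28,0],[0,0,0],0.45]
    - [[0,25,0],[0,0,0],0.45]
    - [[0,10,0],[0,0,0],0.45]
    - [[0,0,-20],[0,0,0],0.45]
    - [[0,0,-20],[0,0,0],0.45]
    - [[0,0,-14],[0,0,0],0.45]
    - [[0,0,-8],[0,0,0],0.45]
    - [[0,0,0],[0,0,0],0.45]

```text
clock: 9.88
eef_pos: [0.5277, 0.3186, 0.0499]
tool_rot: [0.217, 0.976, -0.002, -0.002]
ft_force: [-0.4, -0.4, -0.2]
grip_width: 0.0384
grasp_force: 0.0
```

Request:
drive_tool:
  increments:
    - [[1,1,-3],[0,0,0],0.45]
    - [[0,0,0],[0,0,0],0.1]
    - [[0,0,0],[0,0,0],0]
    - [[0,0,0],[0,0,0],0]
    - [[0,0,0],[0,0,0],0]
    - [[0,0,8],[0,0,0],0]
    - [[0,0,15],[0,0,0],0]
    - [[0,0,15],[0,0,0],0]

```text
clock: 10.55
eef_pos: [0.5293, 0.3205, 0.0876]
tool_rot: [0.217, 0.976, -0.001, -0.001]
ft_force: [0.2, 0.1, -1.5]
grip_width: 0.0132
grasp_force: 58.6
```

Request:
drive_tool:
  increments:
    - [[-12,1,0],[0,0,0],0]
    - [[-27,1,0],[0,0,0],0]
    - [[-28,1,0],[0,0,0],0]
    - [[-22,1,0],[0,0,0],0]
    - [[-10,1,0],[0,0,0],0]
    - [[0,0,-15],[0,0,0],0]
    - [[0,0,-12],[0,0,0],0]
    - [[0,0,0],[0,0,0],0]

```text
clock: 11.22
eef_pos: [0.4299, 0.3252, 0.0589]
tool_rot: [0.217, 0.976, -0.001, -0.001]
ft_force: [-0.4, -0.3, -1.0]
grip_width: 0.0135
grasp_force: 58.7
```

```bash
python3 - <<'E'
from workcell import *
import cv2
a=camera("side")["image"][170:270,270:400,::-1];cv2.imwrite("pics/s5.png",cv2.resize(a,(780,600),interpolation=cv2.INTER_CUBIC))
E
```

```text
(no output)
```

View pics/s5.png

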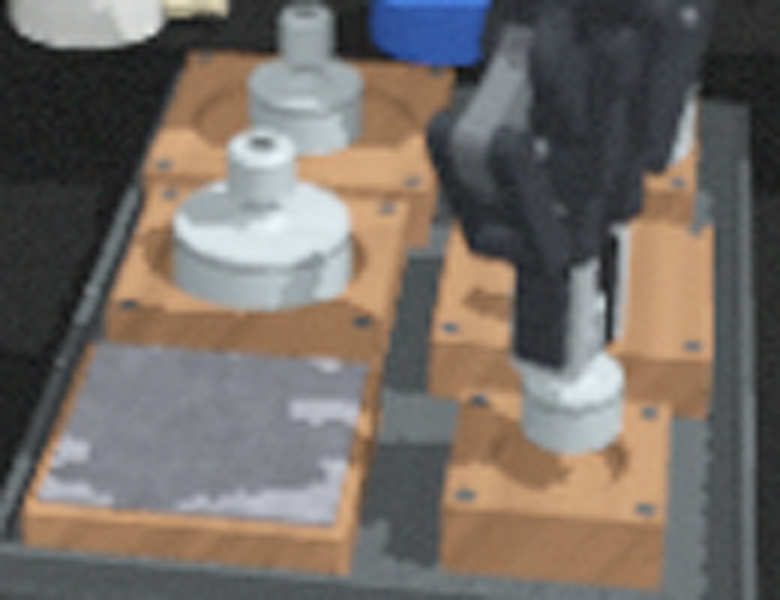

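Mass_c sits down in seat_c, with its disc inside the rim. Mass_a hangs above seat_a, spanning crop 523–624. I'll check the seat centre projection against it.

```bash
python3 - <<'E'
from workcell import *
from h import *
c=camera("side")
t=np.linspace(0,6.283,60)
P=np.array([proj(c,[.4299+.014*np.cos(a),.3252+.014*np.sin(a),.038]) for a in t]);print(P.min(0).round(1),P.max(0).round(1))
print("obs",523/6+269.6,624/6+269.6,453/6+169.6)
print("block top corner near-left/right proj",[proj(c,[.4299+s*.030-.002,.325+.03,.026]).round(1) for s in(1,-1)],"obs",[444/6+269.6,508/6+169.6],[662/6+269.6,521/6+169.6])
E
```

```text
[354.6 234.9] [371.3 244. ]
obs 356.7666666666667 373.6 245.1
block top corner near-left/right proj [array([345.1, 254.4]), array([382.1, 256.7])] obs [343.6, 254.26666666666665] [379.93333333333334, 256.43333333333334]
```

The mass rides about 4 mm off the TCP along the pads, so I shift x +4, y -1, then lower.

Request:
drive_tool:
  increments:
    - [[4,-1,0],[0,0,0],0]
    - [[0,0,-8],[0,0,0],0]
    - [[0,0,-6],[0,0,0],0]
    - [[0,0,-3],[0,0,0],0]
    - [[0,0,-1],[0,0,0],0]
    - [[0,0,0],[0,0,0],0]
    - [[0,0,0],[0,0,0],0]

```text
clock: 11.9
eef_pos: [0.4352, 0.3246, 0.0431]
tool_rot: [0.217, 0.976, -0.0, 0.0]
ft_force: [-0.4, -2.2, 5.7]
grip_width: 0.0135
grasp_force: 59.4
```

```bash
python3 - <<'E'
from workcell import *
import cv2
print(get_obs()["eef_pos"],get_obs()["ft_force"],get_obs()["ft_torque"])
a=camera("side")["image"][210:270,330:400,::-1];b=camera("top")["image"][220:270,235:285,::-1]
cv2.imwrite("pics/s6.png",cv2.resize(a,(700,600),interpolation=cv2.INTER_CUBIC))
E
```

```text
[0.43520488 0.3245894  0.04313927] [-0.35556687 -2.20525105  5.69527208] [-0.41323598  0.35122375  0.01660216]
```

View pics/s6.png

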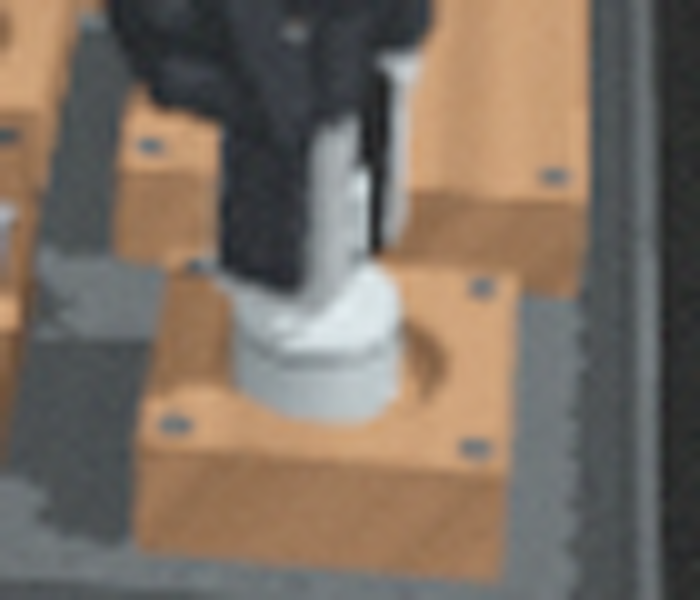

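Request:
drive_tool:
  increments:
    - [[0,0,5],[0,0,0],0]
    - [[0,0,3],[0,0,0],0]
    - [[0,0,0],[0,0,0],0]
    - [[0,0,0],[0,0,0],0]

```text
clock: 12.33
eef_pos: [0.4351, 0.3249, 0.0504]
tool_rot: [0.217, 0.976, 0.0, 0.0]
ft_force: [-0.3, 1.5, -1.7]
grip_width: 0.0133
grasp_force: 58.7
```

```bash
python3 - <<'E'
from workcell import *
from h import *
c=camera("side");o=get_obs();e=o["eef_pos"];print(e,o["ft_force"])
im=cv2.resize(c["image"][205:270,330:400,::-1],None,fx=9,fy=9,interpolation=cv2.INTER_CUBIC).copy()
t=np.linspace(0,6.283,80)
def ring(x,y,z,r,col):
    P=np.array([(proj(c,[x+r*np.cos(a),y+r*np.sin(a),z])-[329.6,204.6])*9 for a in t]);cv2.polylines(im,[P.astype(int)],True,col,1)
ring(.4299,.325,.026,.019,(0,255,0));ring(e[0],e[1],e[2]-.021,.014,(0,0,255));ring(e[0],e[1],e[2]-.003,.014,(0,0,255))
s=.03;P=np.array([(proj(c,[.4299+a*s-b*s*.035,.325+b*s+a*s*-.035,.026])-[329.6,204.6])*9 for a,b in((1,1),(1,-1),(-1,-1),(-1,1))]);cv2.polylines(im,[P.astype(int)],True,(255,0,0),1)
cv2.imwrite("pics/s7.png",im)
E
```

```text
[0.43492693 0.32484648 0.05015268] [-0.34169503  0.01429399 -0.91845951]
```

View pics/s7.png

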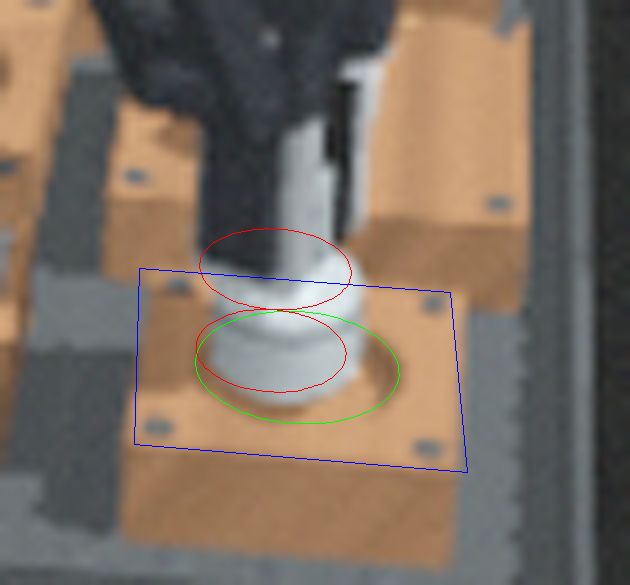

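Request:
drive_tool:
  increments:
    - [[-2,-2,2],[0,0,0],0]
    - [[0,0,0],[0,0,0],0]
    - [[0,0,-5],[0,0,0],0]
    - [[0,0,-4],[0,0,0],0]
    - [[0,0,-2],[0,0,0],0]
    - [[0,0,-1],[0,0,0],0]
    - [[0,0,0],[0,0,0],0]

```text
clock: 12.97
eef_pos: [0.4336, 0.3228, 0.0429]
tool_rot: [0.217, 0.976, 0.001, 0.001]
ft_force: [-4.9, -4.6, 18.3]
grip_width: 0.0135
grasp_force: 60.7
```

```bash
python3 - <<'E'
from workcell import *
o=get_obs();print(o["eef_pos"],o["ft_force"],o["ft_torque"])
E
```

```text
[0.43355708 0.32283487 0.04293085] [-4.85074876 -4.56331287 18.31163788] [-0.92307406  1.0002453   0.03816099]
```

The same height at two positions means it is on the recess floor. I'll ease off, release and look.

Request:
drive_tool:
  increments:
    - [[0,0,1.5],[0,0,0],0]
    - [[0,0,0],[0,0,0],0.15]
    - [[0,0,0],[0,0,0],0.45]
    - [[0,0,0],[0,0,0],0.45]
    - [[0,0,15],[0,0,0],0.45]
    - [[0,0,30],[0,0,0],0.45]
    - [[5,-10,35],[0,0,0],0.45]
    - [[12,-25,25],[0,0,0],0.45]

```text
clock: 13.63
eef_pos: [0.4496, 0.2901, 0.1484]
tool_rot: [0.215, 0.977, 0.001, 0.0]
ft_force: [2.0, -0.5, 0.3]
grip_width: 0.0384
grasp_force: 0.0
```

Request:
drive_tool:
  increments:
    - [[15,-35,0],[0,0,0],0.45]
    - [[15,-36,0],[0,0,0],0.45]
    - [[15,-36,0],[0,0,0],0.45]
    - [[14,-36,0],[0,0,0],0.45]
    - [[10,-22,0],[0,0,0],0.45]
    - [[2,-3,0],[0,0,0],0.45]
    - [[0,0,0],[0,0,0],0.45]

```text
clock: 14.22
eef_pos: [0.5214, 0.1184, 0.1461]
tool_rot: [0.219, 0.976, -0.0, -0.0]
ft_force: [-0.6, -0.3, 0.4]
grip_width: 0.0385
grasp_force: 0.0
```

```bash
python3 - <<'E'
from workcell import *
import cv2,numpy as np
print(get_obs()["eef_pos"])
a=camera("side")["image"][150:270,270:400,::-1];b=camera("top")["image"][170:280,235:345,::-1]
f=lambda i,s:cv2.resize(i,s,interpolation=cv2.INTER_CUBIC)
cv2.imwrite("pics/s8.png",np.hstack([f(a,(433,400)),f(b,(360,400))]))
E
```

```text
[0.52139283 0.11838753 0.14612081]
```

View pics/s8.png

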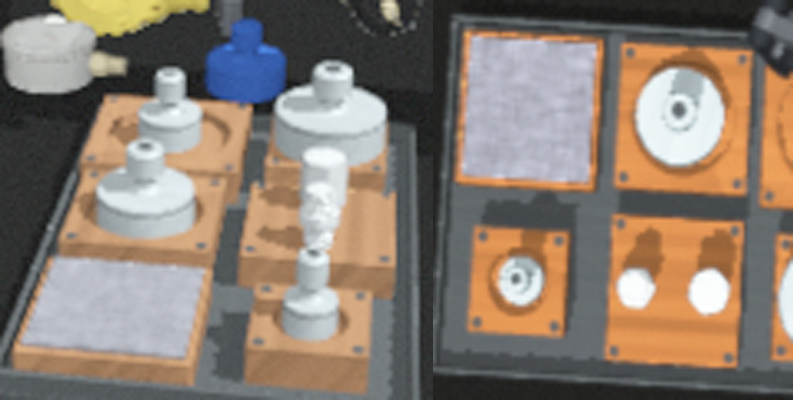

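Mass_a is down in seat_a at (313,310) in the left panel, mass_c is in seat_c, and the pad is empty. I'll refine b and d from their disc outlines in the first top picture.

```bash
python3 - <<'E'
from workcell import *
from h import *
c=camera("top");im=cv2.imread("pics/top0.png");h=cv2.cvtColor(im,cv2.COLOR_BGR2HSV);m=cv2.inRange(h,(0,0,95),(180,70,255))
def cen(m,k,z,r,u,v,R):
    w=np.zeros_like(m);cv2.circle(w,(u,v),R,255,-1);p=np.argwhere(m&w)[:,::-1].astype(np.float32)
    q=np.float32([plane(c,x,z)[:2]*1000 for x in p]);H=cv2.convexHull(q)[:,0]
    e=cv2.fitEllipse(H);print(k,np.round(e[0],1),np.round(e[1],1),"target diam",2*r)
cen(m,'a',.037,14,313,202,9);cen(m,'b',.039,20,361,204,12);cen(m,'c',.048,28,259,247,16);cen(m,'d',.050,34,357,252,19)
im=c["image"][:,:,::-1];h=cv2.cvtColor(im,cv2.COLOR_BGR2HSV);m2=cv2.inRange(h,(0,0,95),(180,70,255))
cen(m2,'a now',.037,14,258,247,9);cen(m2,'c now',.041,28,311,202,16);cen(m2,'d now',.050,34,357,252,19)
E
```

```text
a [525.8 218.9] [27.9 28. ] target diam 28
b [521.4 119. ] [39.9 41. ] target diam 40
c [429.  327.4] [59.1 65.1] target diam 56
d [421.3 124.7] [72.3 76.6] target diam 68
a now [429.7 323.8] [25.8 27.9] target diam 28
c now [525.  224.3] [55.4 57.2] target diam 56
d now [420.9 124.6] [71.  74.5] target diam 68
```

Request:
drive_tool:
  increments:
    - [[0,0.5,-25],[0,0,0],0.45]
    - [[0,0,-30],[0,0,0],0.45]
    - [[0,0,-25],[0,0,0],0.45]
    - [[0,0,-13],[0,0,0],0.45]
    - [[0,0,-7],[0,0,0],0.45]
    - [[0,0,-4],[0,0,0],0.45]
    - [[0,0,-2],[0,0,0],0.45]
    - [[0,0,0],[0,0,0],0.45]

```text
clock: 15.03
eef_pos: [0.5213, 0.1211, 0.0413]
tool_rot: [0.217, 0.976, 0.0, 0.0]
ft_force: [-0.1, 0.6, 0.3]
grip_width: 0.0386
grasp_force: 0.0
```

Request:
drive_tool:
  increments:
    - [[0,0,0],[0,0,0],0.45]

```text
clock: 15.12
eef_pos: [0.5218, 0.1209, 0.0419]
tool_rot: [0.217, 0.976, 0.0, 0.001]
ft_force: [0.6, 0.0, 1.1]
grip_width: 0.0388
grasp_force: 0.0
```

Request:
drive_tool:
  increments:
    - [[0,-1.5,-2],[0,0,0],0.45]
    - [[0,0,0],[0,0,0],0.3]
    - [[0,0,0],[0,0,0],0.1]
    - [[0,0,0],[0,0,0],0]
    - [[0,0,0],[0,0,0],0]
    - [[0,0,0],[0,0,0],0]
    - [[0,0,10],[0,0,0],0]
    - [[0,0,20],[0,0,0],0]

```text
clock: 15.78
eef_pos: [0.5181, 0.1183, 0.0665]
tool_rot: [0.217, 0.976, -0.001, -0.003]
ft_force: [-0.2, 0.0, -2.3]
grip_width: 0.0158
grasp_force: 58.7
```

Request:
drive_tool:
  increments:
    - [[0,0,20],[0,0,0],0]
    - [[0,0,20],[0,0,0],0]
    - [[0,20,10],[0,0,0],0]
    - [[1,35,0],[0,0,0],0]
    - [[1,38,0],[0,0,0],0]
    - [[1,38,0],[0,0,0],0]
    - [[2,38,0],[0,0,0],0]
    - [[2,30,0],[0,0,0],0]

```text
clock: 16.45
eef_pos: [0.5272, 0.3206, 0.1186]
tool_rot: [0.216, 0.976, 0.0, -0.001]
ft_force: [1.5, -1.0, -2.6]
grip_width: 0.0156
grasp_force: 58.8
```

Request:
drive_tool:
  increments:
    - [[0,0,-20],[0,0,0],0]
    - [[0,0,-25],[0,0,0],0]
    - [[0,0,-13],[0,0,0],0]
    - [[0,0,-7],[0,0,0],0]
    - [[0,0,-3],[0,0,0],0]
    - [[0,0,-1],[0,0,0],0]
    - [[0,0,0],[0,0,0],0]

```text
clock: 17.03
eef_pos: [0.5285, 0.318, 0.0505]
tool_rot: [0.217, 0.976, 0.0, 0.0]
ft_force: [-0.2, -0.6, -2.2]
grip_width: 0.0157
grasp_force: 59.1
```

Request:
drive_tool:
  increments:
    - [[0,0,-1],[0,0,0],0]
    - [[0,0,-1],[0,0,0],0]
    - [[0,0,0],[0,0,0],0]

```text
clock: 17.28
eef_pos: [0.5285, 0.318, 0.0486]
tool_rot: [0.217, 0.976, 0.001, 0.0]
ft_force: [0.4, -0.5, -2.9]
grip_width: 0.0155
grasp_force: 59.1
```

Request:
drive_tool:
  increments:
    - [[0,0,-1],[0,0,0],0]
    - [[0,0,0],[0,0,0],0]

```text
clock: 17.45
eef_pos: [0.5281, 0.3178, 0.047]
tool_rot: [0.217, 0.976, 0.0, 0.0]
ft_force: [-0.5, -0.1, -2.2]
grip_width: 0.0155
grasp_force: 59.1
```

Request:
drive_tool:
  increments:
    - [[0,0,-1],[0,0,0],0]
    - [[0,0,0],[0,0,0],0]

```text
clock: 17.62
eef_pos: [0.5281, 0.3179, 0.0465]
tool_rot: [0.217, 0.976, 0.0, 0.0]
ft_force: [-1.8, -0.4, 2.0]
grip_width: 0.0152
grasp_force: 59.5
```

Request:
drive_tool:
  increments:
    - [[0,0,0],[0,0,0],0.2]
    - [[0,0,0],[0,0,0],0.5]
    - [[0,0,0],[0,0,0],0.5]
    - [[0,0,0],[0,0,0],0.5]
    - [[0,0,15],[0,0,0],0.5]
    - [[0,0,30],[0,0,0],0.5]
    - [[-8,-15,30],[0,0,0],0.5]
    - [[-16,-29,25],[0,0,0],0.5]

```text
clock: 18.28
eef_pos: [0.5057, 0.2762, 0.1473]
tool_rot: [0.216, 0.976, 0.002, 0.001]
ft_force: [1.6, -0.3, -0.1]
grip_width: 0.0427
grasp_force: 0.0
```

Request:
drive_tool:
  increments:
    - [[-18,-33,0],[0,0,0],0.5]
    - [[-18,-33,0],[0,0,0],0.5]
    - [[-18,-33,0],[0,0,0],0.5]
    - [[-17,-30,0],[0,0,0],0.5]
    - [[-12,-20,0],[0,0,0],0.5]
    - [[0,0,0],[0,0,0],0.5]
    - [[0,0,0],[0,0,0],0.5]

```text
clock: 18.87
eef_pos: [0.4208, 0.1241, 0.1462]
tool_rot: [0.218, 0.976, 0.0, 0.0]
ft_force: [-0.8, 0.3, -0.0]
grip_width: 0.0427
grasp_force: 0.0
```

```bash
python3 - <<'E'
from workcell import *
from h import *
print(get_obs()["eef_pos"])
c=camera("top");im=c["image"][:,:,::-1];h=cv2.cvtColor(im,cv2.COLOR_BGR2HSV);m=cv2.inRange(h,(0,0,60),(180,60,255))
a=camera("side")["image"][150:270,260:410,::-1]
f=lambda i,s:cv2.resize(i,s,interpolation=cv2.INTER_CUBIC)
cv2.imwrite("pics/s9.png",np.hstack([f(a,(400,320)),f(im[170:290,235:385],(400,320))]))
E
```

```text
[0.42082429 0.12411194 0.14624486]
```

View pics/s9.png

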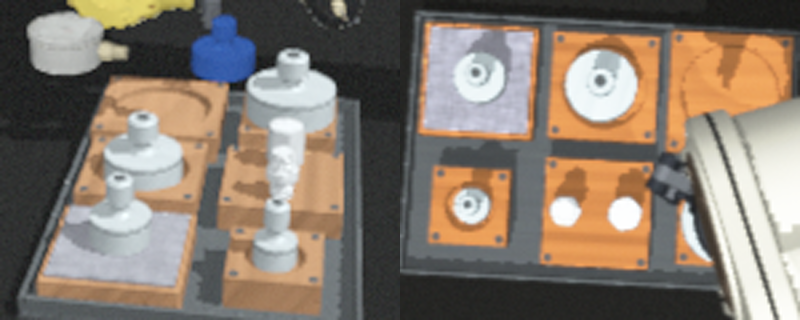

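Mass_b is on the pad at (120,225) in the left panel, and seat_d is empty. Now mass_d.

Request:
drive_tool:
  increments:
    - [[0,0.5,-25],[0,0,0],0.5]
    - [[0,0,-27],[0,0,0],0.5]
    - [[0,0,-20],[0,0,0],0.5]
    - [[0,0,-12],[0,0,0],0.5]
    - [[0,0,-6],[0,0,0],0.5]
    - [[0,0,-3],[0,0,0],0.5]
    - [[0,0,0],[0,0,0],0.5]
    - [[0,0,0],[0,0,0],0.5]

```text
clock: 19.63
eef_pos: [0.4219, 0.1259, 0.0533]
tool_rot: [0.217, 0.976, 0.0, 0.001]
ft_force: [0.2, 0.2, 0.2]
grip_width: 0.0429
grasp_force: 0.0
```

Request:
drive_tool:
  increments:
    - [[0,0,-2],[0,0,0],0.5]
    - [[0,0,0],[0,0,0],0.3]
    - [[0,0,0],[0,0,0],0.1]
    - [[0,0,0],[0,0,0],0]
    - [[0,0,0],[0,0,0],0]
    - [[0,0,0],[0,0,0],0]
    - [[0,0,8],[0,0,0],0]
    - [[0,0,12],[0,0,0],0]

```text
clock: 20.3
eef_pos: [0.4183, 0.1246, 0.0693]
tool_rot: [0.217, 0.976, -0.001, -0.003]
ft_force: [0.3, 0.1, -8.4]
grip_width: 0.0217
grasp_force: 59.5
```

Request:
drive_tool:
  increments:
    - [[0,0,15],[0,0,0],0]
    - [[0,0,15],[0,0,0],0]
    - [[12,0,5],[0,0,0],0]
    - [[25,-1,0],[0,0,0],0]
    - [[28,-1,0],[0,0,0],0]
    - [[25,-1,0],[0,0,0],0]
    - [[10,0,-5],[0,0,0],0]
    - [[0,0,-15],[0,0,0],0]

```text
clock: 20.97
eef_pos: [0.5253, 0.1227, 0.0868]
tool_rot: [0.218, 0.976, 0.001, 0.003]
ft_force: [1.5, -0.6, -7.2]
grip_width: 0.0216
grasp_force: 59.6
```

Request:
drive_tool:
  increments:
    - [[0,0,-10],[0,0,0],0]
    - [[0,0,-8],[0,0,0],0]
    - [[0,0,0],[0,0,0],0]
    - [[0,0,0],[0,0,0],0]

```text
clock: 21.3
eef_pos: [0.5192, 0.1221, 0.0667]
tool_rot: [0.217, 0.976, -0.001, -0.002]
ft_force: [-0.4, 0.2, -7.2]
grip_width: 0.022
grasp_force: 59.6
```

```bash
python3 - <<'E'
from workcell import *
from h import *
c=camera("side");o=get_obs();e=o["eef_pos"];print(e,o["ft_force"])
im=cv2.resize(c["image"][140:230,280:370,::-1],None,fx=6.5,fy=6.5,interpolation=cv2.INTER_CUBIC).copy()
t=np.linspace(0,6.283,80)
def ring(x,y,z,r,col):
    P=np.array([(proj(c,[x+r*np.cos(a),y+r*np.sin(a),z])-[279.6,139.6])*6.5 for a in t]);cv2.polylines(im,[P.astype(int)],True,col,1)
ring(.5223,.1219,.026,.039,(0,255,0));ring(e[0],e[1],e[2]-.0255,.034,(0,0,255));ring(e[0],e[1],e[2]-.0015,.034,(0,0,255))
cv2.imwrite("pics/s10.png",im)
E
```

```text
[0.5202401  0.12236122 0.06761255] [ 0.25666147  0.63521464 -8.33485499]
```

View pics/s10.png

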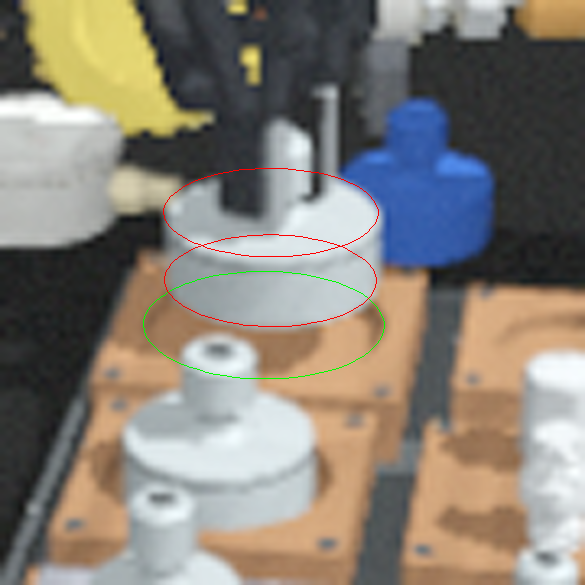

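The held mass_d matches its predicted outline. Its centre is about 1 px (3 mm) short of the seat centre in x, so I shift +3 and lower.

Request:
drive_tool:
  increments:
    - [[3,0,0],[0,0,0],0]
    - [[0,0,-8],[0,0,0],0]
    - [[0,0,-7],[0,0,0],0]
    - [[0,0,-4],[0,0,0],0]
    - [[0,0,-2],[0,0,0],0]
    - [[0,0,0],[0,0,0],0]
    - [[0,0,0],[0,0,0],0]

```text
clock: 21.93
eef_pos: [0.5237, 0.1223, 0.0465]
tool_rot: [0.217, 0.976, -0.0, -0.0]
ft_force: [0.2, -0.5, -7.5]
grip_width: 0.0219
grasp_force: 59.6
```

Request:
drive_tool:
  increments:
    - [[0,0,-1],[0,0,0],0]
    - [[0,0,-1],[0,0,0],0]
    - [[0,0,0],[0,0,0],0]

```text
clock: 22.18
eef_pos: [0.5241, 0.1223, 0.0449]
tool_rot: [0.217, 0.976, 0.0, 0.0]
ft_force: [0.2, -0.1, -8.4]
grip_width: 0.0216
grasp_force: 59.6
```

Request:
drive_tool:
  increments:
    - [[0,0,-1],[0,0,0],0]
    - [[0,0,-0.5],[0,0,0],0]
    - [[0,0,0],[0,0,0],0]

```text
clock: 22.43
eef_pos: [0.5241, 0.1225, 0.0447]
tool_rot: [0.217, 0.976, 0.0, 0.0]
ft_force: [-4.6, -1.0, 4.8]
grip_width: 0.022
grasp_force: 60.8
```

On the floor at the expected height. I release and return to mass_b.

Request:
drive_tool:
  increments:
    - [[0,0,0.5],[0,0,0],0.2]
    - [[0,0,0],[0,0,0],0.5]
    - [[0,0,0],[0,0,0],0.5]
    - [[0,0,0],[0,0,0],0.5]
    - [[0,0,20],[0,0,0],0.5]
    - [[0,0,35],[0,0,0],0.5]
    - [[0,10,35],[0,0,0],0.5]
    - [[1,25,10],[0,0,0],0.45]

```text
clock: 23.1
eef_pos: [0.5285, 0.1564, 0.1496]
tool_rot: [0.219, 0.976, 0.002, 0.004]
ft_force: [1.0, 0.5, 0.4]
grip_width: 0.0385
grasp_force: 0.0
```

Request:
drive_tool:
  increments:
    - [[1,38,0],[0,0,0],0.45]
    - [[1,38,0],[0,0,0],0.45]
    - [[1,38,0],[0,0,0],0.45]
    - [[0,32,0],[0,0,0],0.45]
    - [[0,12,0],[0,0,0],0.45]
    - [[0,2,-20],[0,0,0],0.45]
    - [[0,0,-20],[0,0,0],0.45]
    - [[0,0,0],[0,0,0],0.45]

```text
clock: 23.77
eef_pos: [0.5257, 0.3163, 0.0996]
tool_rot: [0.217, 0.976, -0.003, -0.002]
ft_force: [-0.4, 0.0, -0.4]
grip_width: 0.0386
grasp_force: 0.0
```

Request:
drive_tool:
  increments:
    - [[0,0,-20],[0,0,0],0.45]
    - [[0,0,-15],[0,0,0],0.45]
    - [[0,0,-10],[0,0,0],0.45]
    - [[0,0,0],[0,0,0],0.45]
    - [[0,0,0],[0,0,0],0.45]

```text
clock: 24.18
eef_pos: [0.5281, 0.3169, 0.059]
tool_rot: [0.217, 0.976, -0.0, -0.0]
ft_force: [-0.1, -0.4, 0.1]
grip_width: 0.0385
grasp_force: 0.0
```

Target 46.5 → -12.5, y +1.

Request:
drive_tool:
  increments:
    - [[0,1,-8],[0,0,0],0.45]
    - [[0,0,-4],[0,0,0],0.45]
    - [[0,0,0],[0,0,0],0.3]
    - [[0,0,0],[0,0,0],0.1]
    - [[0,0,0],[0,0,0],0]
    - [[0,0,0],[0,0,0],0]
    - [[0,0,0],[0,0,0],0]
    - [[0,0,0],[0,0,0],0]

```text
clock: 24.85
eef_pos: [0.528, 0.3183, 0.047]
tool_rot: [0.217, 0.976, -0.0, 0.0]
ft_force: [0.5, -1.2, 0.4]
grip_width: 0.0157
grasp_force: 58.7
```

Request:
drive_tool:
  increments:
    - [[0,0,10],[0,0,0],0]
    - [[0,0,20],[0,0,0],0]
    - [[0,0,30],[0,0,0],0]
    - [[0,0,15],[0,0,0],0]
    - [[-8,-15,5],[0,0,0],0]
    - [[-16,-30,0],[0,0,0],0]
    - [[-18,-34,0],[0,0,0],0]
    - [[-18,-33,0],[0,0,0],0]

```text
clock: 25.52
eef_pos: [0.4673, 0.2055, 0.1273]
tool_rot: [0.217, 0.976, 0.0, 0.0]
ft_force: [0.3, -1.1, -2.2]
grip_width: 0.0159
grasp_force: 59.0
```

Request:
drive_tool:
  increments:
    - [[-18,-33,0],[0,0,0],0]
    - [[-17,-30,0],[0,0,0],0]
    - [[-10,-18,0],[0,0,0],0]
    - [[0,0,-20],[0,0,0],0]
    - [[0,0,-25],[0,0,0],0]
    - [[0,0,-15],[0,0,0],0]
    - [[0,0,0],[0,0,0],0]
    - [[0,0,0],[0,0,0],0]

```text
clock: 26.18
eef_pos: [0.4224, 0.1252, 0.0669]
tool_rot: [0.217, 0.976, -0.0, -0.001]
ft_force: [-0.2, 0.4, -2.2]
grip_width: 0.0157
grasp_force: 59.0
```

```bash
python3 - <<'E'
from workcell import *
from h import *
c=camera("side");e=get_obs()["eef_pos"];print(e)
t=np.linspace(0,6.283,80)
P=np.array([proj(c,[e[0]+.02*np.cos(a),e[1]+.02*np.sin(a),e[2]-.0205]) for a in t]);Q=P.max(0);print("pred l,r,bottom",P.min(0)[0].round(1),Q.round(1))
h=cv2.cvtColor(c["image"],cv2.COLOR_RGB2HSV);m=cv2.inRange(h,(0,0,100),(180,50,255))
ctr=P.mean(0)
for r in range(int(ctr[1])-8,int(Q[1])+5):
    x=np.nonzero(m[r,int(ctr[0])-20:int(ctr[0])+20])[0]+int(ctr[0])-20
    print(r,(x.min(),x.max(),len(x)) if len(x) else None)
for d in silhouettes("mass_b",c): print([round(v,1) for v in d["bbox"]],round(d["conf"],2))
E
```

```text
[0.42347124 0.12554208 0.06764514]
pred l,r,bottom 358.2 [377.8 187.6]
175 (np.int64(358), np.int64(378), 19)
176 (np.int64(359), np.int64(378), 20)
177 (np.int64(359), np.int64(378), 20)
178 (np.int64(359), np.int64(378), 20)
179 (np.int64(358), np.int64(378), 21)
180 (np.int64(358), np.int64(378), 21)
181 (np.int64(358), np.int64(378), 21)
182 (np.int64(358), np.int64(377), 20)
183 (np.int64(358), np.int64(377), 20)
184 (np.int64(354), np.int64(377), 21)
185 (np.int64(347), np.int64(377), 24)
186 (np.int64(351), np.int64(383), 17)
187 (np.int64(364), np.int64(383), 12)
188 None
189 (np.int64(347), np.int64(350), 4)
190 (np.int64(347), np.int64(350), 4)
191 (np.int64(347), np.int64(350), 4)
[300.2, 193.6, 328.5, 225.6] 0.83
[303.2, 170.3, 340.0, 197.9] 0.81
[355.5, 224.7, 371.8, 253.4] 0.78
[334.0, 155.1, 356.4, 179.4] 0.65
[359.7, 170.9, 379.6, 187.5] 0.59
```

Mass_b matches the prediction within 0.5 px and is centred over seat_b at (423,125). Lowering; the floor is expected at about 39.5.

Request:
drive_tool:
  increments:
    - [[0,0,-9],[0,0,0],0]
    - [[0,0,-8],[0,0,0],0]
    - [[0,0,-5],[0,0,0],0]
    - [[0,0,-3],[0,0,0],0]
    - [[0,0,-1],[0,0,0],0]
    - [[0,0,0],[0,0,0],0]
    - [[0,0,0],[0,0,0],0]

```text
clock: 26.87
eef_pos: [0.423, 0.1254, 0.0408]
tool_rot: [0.217, 0.976, -0.0, -0.0]
ft_force: [-0.1, -0.2, -2.1]
grip_width: 0.0154
grasp_force: 59.1
```

Request:
drive_tool:
  increments:
    - [[0,0,-1],[0,0,0],0]
    - [[0,0,-1],[0,0,0],0]
    - [[0,0,0],[0,0,0],0]

```text
clock: 27.12
eef_pos: [0.4235, 0.1255, 0.0399]
tool_rot: [0.217, 0.976, 0.0, 0.001]
ft_force: [-2.1, -0.4, 4.7]
grip_width: 0.0157
grasp_force: 59.8
```

Seated. Release, and retreat up and left, clear of both views.

Request:
drive_tool:
  increments:
    - [[0,0,0.5],[0,0,0],0.2]
    - [[0,0,0],[0,0,0],0.45]
    - [[0,0,0],[0,0,0],0.45]
    - [[0,0,0],[0,0,0],0.45]
    - [[0,0,15],[0,0,0],0.45]
    - [[0,0,30],[0,0,0],0.45]
    - [[0,0,35],[0,0,0],0.45]
    - [[0,0,35],[0,0,0],0.45]

```text
clock: 27.78
eef_pos: [0.4222, 0.1251, 0.1551]
tool_rot: [0.217, 0.976, -0.0, -0.001]
ft_force: [0.8, 0.6, 0.3]
grip_width: 0.0385
grasp_force: 0.0
```

Request:
drive_tool:
  increments:
    - [[-20,30,15],[0,0,0],0.45]
    - [[-20,35,15],[0,0,0],0.45]
    - [[-20,35,10],[0,0,0],0.45]
    - [[-20,35,0],[0,0,0],0.45]
    - [[-20,35,0],[0,0,0],0.45]
    - [[-20,35,0],[0,0,0],0.45]
    - [[-20,35,0],[0,0,0],0.45]
    - [[-20,35,0],[0,0,0],0.45]

```text
clock: 28.45
eef_pos: [0.2623, 0.4008, 0.194]
tool_rot: [0.217, 0.976, 0.0, 0.0]
ft_force: [0.7, 0.0, 0.1]
grip_width: 0.0383
grasp_force: 0.0
```

Request:
drive_tool:
  increments:
    - [[-15,25,0],[0,0,0],0.45]
    - [[-15,20,0],[0,0,0],0.45]
    - [[0,0,0],[0,0,0],0.45]
    - [[0,0,0],[0,0,0],0.45]

```text
clock: 28.78
eef_pos: [0.2327, 0.4449, 0.1934]
tool_rot: [0.216, 0.976, -0.0, 0.0]
ft_force: [0.5, -0.2, -0.0]
grip_width: 0.0382
grasp_force: 0.0
```

```bash
python3 - <<'E'
from workcell import *
from h import *
c=camera("top");im=c["image"][:,:,::-1];s=camera("side")["image"][:,:,::-1]
f=lambda i:cv2.resize(i,(400,320),interpolation=cv2.INTER_CUBIC)
cv2.imwrite("pics/s11.png",np.hstack([f(s[150:270,260:410]),f(im[170:290,235:385])]))
h=cv2.cvtColor(im,cv2.COLOR_BGR2HSV);m=cv2.inRange(h,(0,0,110),(180,60,255))
def cen(k,z,r,x,y):
    u,v=proj(c,[x/1e3,y/1e3,z]).round().astype(int);w=np.zeros_like(m);cv2.circle(w,(int(u),int(v)),int(r/2+4),255,-1);p=np.argwhere(m&w)[:,::-1].astype(np.float32)
    q=np.float32([plane(c,a,z)[:2]*1000 for a in p]);e=cv2.fitEllipse(cv2.convexHull(q)[:,0]);print(k,np.round(np.array(e[0])-[x,y],1),np.round(e[1],1),2*r)
cen('a',.037,14,429.9,325);cen('b',.039,20,423,125);cen('c',.041,28,525.4,221.8);cen('d',.043,34,522.3,121.9)
E
```

```text
a [ 0. -2.] [27.2 28.2] 28
b [2.  1.5] [39.4 40.2] 40
c [-0.3  2.4] [55.6 56.5] 56
d [1.4 2.4] [67.6 68.8] 68
```

View pics/s11.png

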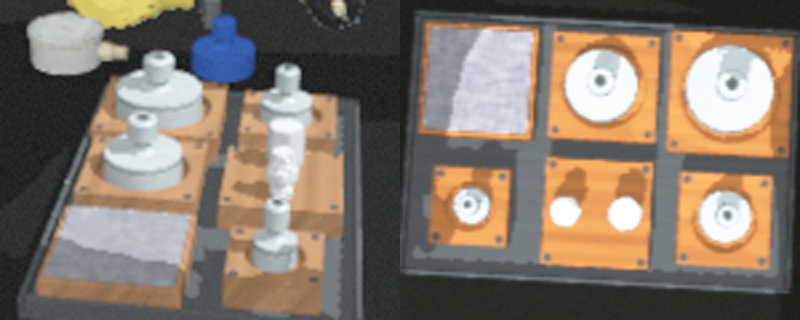

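All four masses sit inside their recesses (centres within 3 mm, clearance 5 mm), d at (158,90), b at (287,100), c at (143,150) and a at (275,235). The pad is empty and the gauge untouched.

```bash
python3 -c "
from workcell import *
print(job_done())"
```

```text
the job is handed in; nothing more can be done
None
```

I handed the job in at about 29 s on the robot's clock: all four masses sit in their own seats, the felt-topped block is empty, and I did not touch the dial gauge or the blue look-alike; `job_done()` returned no verdict.

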